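# Unlock the stem gauge and hold a stem centred in its guide hole

### The job

Take the key from its block, push it fully home in the lock of the stem gauge, turn it clockwise until it stops so that the cover swings off the guide hole, and leave it in the lock. Then lift the stem with the square wooden handle out of the rack and lower it upright through the middle of the guide hole, never letting it touch the gauge, until its lower end is about 3 cm below the underside of the plate. Finish while still holding it there in the gripper, centred, upright and still; leave the round-headed stem, the glue bottle and the tape roll where they are.

Things in the scene. Friction and masses are not known exactly. Their poses are not given: they have to be found in the camera images.
- gauge: The stem gauge, fixed: grey base 120 x 250 mm, 12 mm thick; above it an aluminium plate 120 (x) x 250 (y) mm, 14 mm thick, on two pillars at its y ends; plate top at z = 90 mm, underside at 76 mm. Origin at the centre of the base's underside, z up. Lock at y = -55 mm, guide hole at y = +55 mm, both at x = 0.
- bore (a point): Centre of the round guide hole, at the plate's top surface (z = 90 mm). Hole 28 mm in diameter, 14 mm deep, open below down to the base (78 mm below this point). At first hidden under the lock's round steel cover (44 mm in diameter, top 8 mm above the plate).
- lock_slot (a point): Centre of the key slot in the top face of the lock barrel (54 mm in diameter), 30 mm above the plate (z = 120 mm). Axes turn with the barrel: x along the slot, z up. Slot 22 (x) x 8 (y) mm, 25 mm deep, mouth chamfered 2 mm. The barrel carries the cover on a flat arm along +y, cover's centre 110 mm from the barrel's axis.
- lock (a joint): Turn of the lock barrel about its vertical axis, rad: 0 when the cover lies over the hole, growing as it is turned clockwise seen from above, stop at 1.571 (quarter turn). It starts a little turned (0 to 0.15). Friction about 0.06 N m, no spring: stays where left. The key has about 0.1 rad of play in the slot either way.
- key: The key, upright in its block. Origin: centre of the underside of its shoulder, z up. Above it a flat bow 34 (x) x 12 (y) mm, 42 mm tall, steel at the foot, then black plastic, gripped across y. Below it a steel blade 20 (x) x 6 (y) mm, 22 mm long. Same under a half turn. Fully home, the shoulder rests on the lock's face, origin at lock_slot. 60 g.
- key_block: Plywood block 75 x 70 mm, 35 mm high, fixed; origin at the centre of its underside. The key's shoulder rests on its top, the blade in a slot with 1.5 mm of play.
- stem: The stem to use, wooden: square handle 26 x 26 mm, 45 mm tall, over a round rod 10 mm in diameter, 90 mm long. Origin at the centre of the handle's underside, where the rod begins; z up along the rod. Hangs upright in a rack hole, handle resting on the rack, handle faces parallel to the rack's. About 60 g.
- stem_tip (a point): Centre of the lower end face of the stem's rod, 90 mm below the stem's origin.
- rack: Plywood rack 160 (x) x 70 (y) mm, 100 mm high, fixed, origin at the centre of its underside, with two 13 mm through holes at x = -45 and +45 mm, y = 0; one holds the stem, the other the round-headed stem.
- spare: Bystander: the round-headed stem in the rack's other hole, 32 mm ball head (top 34 mm above the rack), rod 10 mm in diameter and 70 mm long. Origin at the underside of its head. To be left alone.
- glue: Bystander: white glue bottle, 54 mm in diameter, 130 mm tall, origin at the centre of its underside. To be left alone.
- tape: Bystander: roll of tape lying flat, 90 mm in diameter, 24 mm high, origin at the centre of its underside. To be left alone.
Mind the look-alikes: they are no part of the job. What is shaped like the stem but purple is not meant.

How it is judged:
On the way, in this order (a step that is already met when the one before it is completed fails the run):
1. the key is fully home in the lock (horizontal distance between key and lock_slot below 0.005 m and z of key in the frame of lock_slot below 0.004 m and value of joint lock below 1 rad), for 0.1 s.
2. the lock is turned clockwise to its stop with the key in it (value of joint lock above 1.35 rad and horizontal distance between key and lock_slot below 0.005 m and z of key in the frame of lock_slot below 0.006 m), for 0.1 s.
3. the stem's end has come through the guide hole, below the plate (z of stem_tip in the frame of bore below -0.024 m and horizontal distance between stem_tip and bore below 0.012 m), for 0.1 s.
At the end, for the whole second after the job is handed in: Stem held still in the fingers, its end 15 to 48 mm below the plate's underside and within 5 mm of the hole's axis (handle underside 8 mm), upright within 0.08 rad, clear of the gauge; key home, lock past 1.35 rad; other stem moved under 20 mm, bottle and tape under 30 mm (all of step 2 and horizontal distance between stem_tip and bore below 0.005 m and horizontal distance between stem and bore below 0.008 m and z of stem_tip in the frame of bore between -0.062 and -0.029 m and angle between stem's own z axis and vertical below 0.08 rad and linear speed of stem below 0.02 m/s and contact force between the fingers and stem above 1 N and contact force between stem and gauge below 0.2 N and distance of spare from where it was at the start of the episode below 0.02 m and distance of each of glue, tape from where it was at the start of the episode below 0.03 m); the arm keeps its last pose, push and grip.
It fails at once if the stem touches the gauge (contact force between stem and gauge above 0.3 N).
It fails at once if the round-headed stem is pulled out or moved 20 mm (distance of spare from where it was at the start of the episode above 0.02 m).
It fails at once if the glue bottle is moved 30 mm (distance of glue from where it was at the start of the episode above 0.03 m).
It fails at once if the tape roll is moved 30 mm (distance of tape from where it was at the start of the episode above 0.03 m).
It also fails if it takes over 67 s, if anything falls off the work surface, if the arm or the gripper's body presses on something with over 40 N, if the wrist force passes 120 N, or if a joint passes its speed limit or range.

### The arm

A 6-joint arm with a two-finger parallel gripper is mounted at the origin on the work surface. World frame = base frame: x ahead of the robot, y to its left, z up, the work surface at z = 0. Lengths are in m, angles in rad, forces in N, time in s.
With the tool pointing down it reaches from about 0.225 to 0.875 m from the base axis. Payload 3.4 kg.
Tool frame: the origin (TCP) lies between the finger pads; the fingertips stand 22 mm ahead of it and the grasp point (between the pads) lies 3 mm ahead of it (manip.finger_overhang is the distance from the TCP to the fingertips, in m); z points along the fingers, y is the line along which they close (so a half turn about z gives the same grasp; the last joint's range is limited). The gripper opens to 85 mm and grips with 20 to 120 N. Pads are 22 mm wide; open, the fingers measure 114 mm over their backs; the gripper's body (76 mm by 85 mm) begins 54 mm behind the grasp point. The pads swing forward as they close: fully open they stand 13 mm farther back than shut.
Start: joints at [-1.32, 0.276, 1.505, -0, 1.361, -0.121], TCP at [0.209, -0.536, 0.253] pointing down, gripper open.
Joint ranges: [-2.89, 2.89], [-0.75, 2.08], [0.22, 2.7], [-1.18, 4.32], [0.11, 2.71], [-2.7, 2.7]. Speed limits (rad/s): [2.57, 2.57, 3.14, 3.14, 3.14, 3.14].

### API

Orientations are given as a unit quaternion [w, x, y, z].
In Python, from rig import get_state, eyes, order, manip gives the robot as it stands.
- The arm moves only by the tool drive_tool, never from a script. Its argument "rows" is a list of rows, each a list of 4 numbers: the shift along the tool's x, y, z in units of 25 mm (1.0 is 25 mm), then the turn about the tool's z in units of 6 degrees (1.0 is 6 degrees). A call has exactly 8 rows; each row is the pose to reach, as a shift and turn from the pose commanded when the call began, along the tool's axes at that moment; what a row does not reach only later rows make up. A row lasts 1/12 s, in which the tool goes at most 41.7 mm and 7.16 degrees, less where a joint would pass 70% of its speed; a pose out of reach is approached as far as the arm can. A call with a gripper value outside its range is refused whole. "grip" is the finger opening in mm, from 0 to 85.4, set as the call begins (left out, the last holds). The fingers move at their own pace and stop on an object; "newtons" is the grip in N (left out, the last holds). Time passes only in rows, so rows that repeat a pose let the fingers close, or fill a call up. It gives the time, the measured TCP pose, the force, the opening and the grip force at its end, in the units of the state.
- get_state(): the state, without advancing time (a new reading comes with each control period).
- eyes.get_image(name): name is "scene" or "top" or "wrist"; returns (picture, depth): 384x512x3 uint8, red, green, blue; 384x512 float32, m along the optical axis (not along the pixel's ray), 0 where there is no reading.
- eyes.camera_info(name): a dict with "fx", "fy", "cx", "cy" (pixels), "R" (3x3) and "t" (3): a world point X has camera coordinates R X + t. Camera axes: x right, y down, z forward; pixel columns grow to the right and rows downward; lengths in m; the calibration is good to about 2 mm. A picture is of the moment at which its call begins: read the wrist's pose just before it. camera_info takes no time and is no camera call; for the wrist camera it gives the pose at the moment of the call.
- order.sign_off(): hands the job in; it is judged then, once.
The state is a dict: "clock": time; "qpos": joint angles; "qd": joint speeds; "effort": joint torques, N m; "position": TCP position; "ee_rot": TCP orientation; "contact_force": force on the tool from outside, world axes, zero at the start; "moment": the same for the moment, N m; "width": finger opening in m; "gripper_force": force on a finger pad.
Only numpy, scipy, OpenCV 4.12 (cv2) and the standard library are available. Lean on these libraries where they do the work, as an engineer would, in place of code of your own. Each camera call takes 0.05 s, during which the arm holds its last target. There are 200 camera calls.

## Working session

There is one attempt and no reset: what is moved stays moved. The work goes in short steps, Python scripts to look and compute and a tool call to move; the robot and the scene stay as the last step left them, time stands still between calls to the robot, and variables do not carry over. Pictures are saved under pics/ and viewed, at most 10 in all, crops included, and the job is handed in when it is done.

Besides the shell and the picture viewer there is one more tool, called after "Request:" by a JSON object that holds its "fn" and its "kwargs". drive_tool: Moves the arm, as the interface text tells. Its arguments: {"type":"object","properties":{"rows":{"type":"array","items":{"type":"array","items":{"type":"number"}}},"grip":{"type":"number"},"newtons":{"type":"number"}},"required":["rows"]}

```bash
ls; mkdir -p pics
python3 - <<'E'
from rig import get_state, eyes
import cv2,numpy as np
s=get_state();print(s)
for n in ("top","scene"):
    im,d=eyes.get_image(n);cv2.imwrite(f"pics/{n}0.png",im[:,:,::-1]);np.savez(f"{n}0.npz",im=im,d=d,**eyes.camera_info(n));print(n,eyes.camera_info(n))
E
```

```text
pics
{'clock': 0.0, 'qpos': array([-1.32002211e+00,  2.76602887e-01,  1.50613947e+00, -9.81488219e-06,
        1.36068518e+00, -1.21008754e-01]), 'qd': array([ 6.27984743e-05, -1.12839325e-03, -1.70164433e-03,  2.19888374e-05,
       -2.34249286e-03, -4.22353255e-04]), 'effort': array([ 2.15682358e-04, -4.16777444e+01, -2.45809042e+01, -5.07192010e-05,
        1.11641685e-02,  2.71321605e-07]), 'position': array([ 0.20875004, -0.5352472 ,  0.25243264]), 'ee_rot': array([-9.15198205e-04,  9.82771271e-01,  1.84823666e-01, -6.42727188e-05]), 'contact_force': array([ 0.2971938 , -1.18293379,  0.02033109]), 'moment': array([ 0.03189696, -0.02217084,  0.00223801]), 'gripper_force': 0.0, 'width': 0.08514452236642871}
top {'fx': 458.2438040575958, 'fy': 458.2438040575958, 'cx': 259.80875513128296, 'cy': 194.20195277699105, 'R': array([[-0.02875957, -0.99954488, -0.00910602],
       [-0.99523021,  0.0294826 , -0.09299251],
       [ 0.09321866,  0.00638816, -0.99562517]]), 't': array([0.08190769, 0.59355775, 1.47891258])}
scene {'fx': 443.4510959985805, 'fy': 443.4510959985805, 'cx': 254.6875077440373, 'cy': 194.53989213014893, 'R': array([[ 0.2251464 ,  0.97426576, -0.0107394 ],
       [ 0.61574274, -0.15081909, -0.77337861],
       [-0.75509601,  0.1675107 , -0.63385344]]), 't': array([-0.16308246, -0.26417692,  1.57417488])}
```

View pics/top0.png

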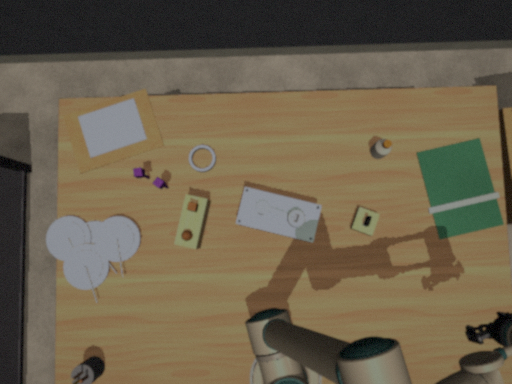

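View pics/scene0.png

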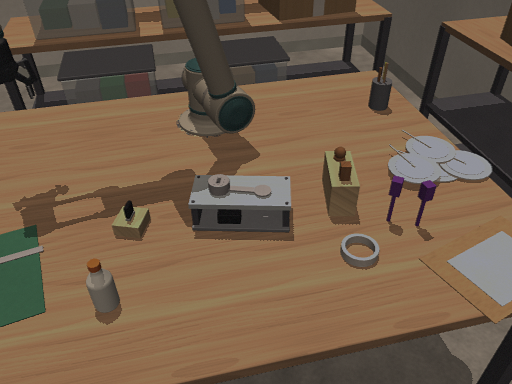

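Top view: gauge around (280,214) with the lock at (296,216), key block at (365,220), rack at (191,221) with the square handle at (192,206) and the ball at (187,235). Glue is at (383,148) and tape at (202,158). The purple decoys are at (139,172) and (159,183).

```bash
cat > h.py <<'E'
import numpy as np,cv2
from rig import get_state,eyes
from scipy.spatial.transform import Rotation as Ro
def cloud(d,c):
    v,u=np.mgrid[:d.shape[0],:d.shape[1]]
    P=np.stack([(u-c['cx'])/c['fx']*d,(v-c['cy'])/c['fy']*d,d],-1)
    W=(P-c['t'])@c['R']; W[d==0]=np.nan; return W
def ray(px,c,z):
    p=np.atleast_2d(np.asarray(px,float)); D=np.c_[(p[:,0]-c['cx'])/c['fx'],(p[:,1]-c['cy'])/c['fy'],np.ones(len(p))]@c['R']
    o=-c['R'].T@c['t']; return o+D*((z-o[2])/D[:,2])[:,None]
def rect(xy):
    (c,s,a)=cv2.minAreaRect((np.asarray(xy)*1000).astype(np.float32)); return np.round(c,1),np.round(s,1),round(a,1)
def snap(n,name):
    s=get_state();c=eyes.camera_info(n);im,d=eyes.get_image(n)
    np.savez(name+'.npz',im=im,d=d,**c);cv2.imwrite(f'pics/{name}.png',im[:,:,::-1]);return s,im,d,c
def yaw(s):
    w,x,y,z=s['ee_rot'];M=Ro.from_quat([x,y,z,w]).as_matrix();return M
E
python3 - <<'E'
from h import *
for n in("top0","scene0"):
    c=np.load(n+'.npz');W=cloud(c['d'],c);Z=W[...,2]
    for nm,(x0,x1,y0,y1),lo,hi in [("gauge",(.3,.75,-.2,.2),.08,.1),("barrel",(.3,.75,-.2,.2),.11,.13),("kblock",(.35,.7,-.5,-.2),.028,.042),("key",(.35,.7,-.5,-.2),.05,.09),("rack",(.3,.75,.15,.42),.092,.108),("heads",(.3,.75,.15,.42),.12,.16),("glue",(.6,.95,-.5,-.2),.06,.14),("tape",(.6,.95,.15,.4),.015,.03)]:
        m=(W[...,0]>x0)&(W[...,0]<x1)&(W[...,1]>y0)&(W[...,1]<y1)&(Z>lo)&(Z<hi)
        k,l,st,ce=cv2.connectedComponentsWithStats(m.astype(np.uint8),connectivity=8)
        for i in range(1,k):
            if st[i,4]>5:
                q=W[l==i];print(n,nm,st[i,4],rect(q[:,:2]),np.round(np.median(q,0)*1000))
E
```

```text
top0 gauge 2703 (array([525.3,   8.7]), array([250. , 120.7]), 74.3) [526.  17.  90.]
top0 gauge 15 (array([511.1, -44.5]), array([ 6.3, 19.6]), 69.6) [511. -44.  94.]
top0 barrel 220 (array([510.6, -43.6]), array([50. , 50.4]), 42.3) [510. -44. 120.]
top0 kblock 443 (array([ 497.2, -274.8]), array([71.8, 75.1]), 67.8) [ 497. -271.   35.]
top0 key 54 (array([ 497. , -274.3]), array([12.1, 32.9]), 62.4) [ 496. -273.   75.]
top0 rack 8 (array([623.9, 367.4]), array([ 1.2, 22.6]), 54.2) [625. 367. 102.]
top0 rack 982 (array([510.4, 284.2]), array([ 71.6, 159.7]), 76.1) [509. 282. 100.]
top0 heads 77 (array([631.2, 376.7]), array([27.5, 25.8]), 51.9) [630. 376. 134.]
top0 heads 81 (array([553.8, 272.5]), array([26.1, 25.5]), 75.6) [555. 272. 144.]
top0 heads 81 (array([466.7, 294.5]), array([28.4, 27.5]), 88.5) [468. 293. 129.]
top0 glue 251 (array([ 729.2, -330.6]), array([52.2, 47.2]), 41.5) [ 726. -325.   93.]
top0 tape 232 (array([723.2, 257. ]), array([87.6, 87.9]), 88.5) [724. 257.  23.]
scene0 gauge 2883 (array([525.9,   9.6]), array([250.5, 127. ]), 74.5) [542.  21.  91.]
scene0 
[... 234 characters left out ...]
.8) [ 504. -273.   69.]
scene0 rack 764 (array([510.4, 284.9]), array([ 71.2, 166.4]), 76.2) [532. 274. 101.]
scene0 rack 55 (array([640.6, 373. ]), array([28. , 11.8]), 70.3) [640. 371. 100.]
scene0 heads 81 (array([471.7, 292.6]), array([29.5, 21.4]), 58.4) [473. 292. 129.]
scene0 heads 162 (array([554.4, 273. ]), array([26.3, 30.9]), 80.6) [562. 272. 140.]
scene0 heads 130 (array([631.7, 377.9]), array([25.9, 30.2]), 51.5) [637. 376. 134.]
scene0 glue 748 (array([ 737.7, -329.1]), array([44.1, 54.2]), 21.6) [ 744. -328.   91.]
scene0 tape 20 (array([633.7, 376.5]), array([9.6, 4.8]), 52.6) [634. 376.  22.]
scene0 tape 490 (array([723.4, 256.6]), array([89.7, 89.8]), 22.8) [729. 256.  24.]
```

Request:
{"fn": "drive_tool", "kwargs": {"rows": [[1,-0.4,0,-1],[2.5,-1,0,-2],[4,-1.6,0,-3],[5.5,-2.2,0,-4],[7,-2.7,0,-5],[8.5,-3.3,0,-6],[10,-3.8,0,-7],[11,-4.2,0,-8]]}}

```text
clock: 0.77
position: [0.4291, -0.3353, 0.253]
ee_rot: [-0.0, 0.821, 0.571, 0.001]
contact_force: [-0.2, -0.1, 0.3]
width: 0.0856
gripper_force: 0.0
```

Request:
{"fn": "drive_tool", "kwargs": {"rows": [[0,0,0,-1],[0,0,0,-2],[0,0,0,-3],[0,0,0,-4],[0,0,0,-5],[0,0,0,-6],[0,0,0,-7],[0,0,0,-8]]}}

```text
clock: 1.43
position: [0.4267, -0.3378, 0.2528]
ee_rot: [-0.001, 0.518, 0.855, 0.0]
contact_force: [0.2, 0.2, 0.5]
width: 0.0854
gripper_force: 0.0
```

Run:
```python
from h import *
s,im,d,c=snap("wrist","w1")
print(s['position'],s['qpos']);print(yaw(s).round(3)); print(-c['R'].T@c['t'],c['R'].round(2),c['fx'])
```

```text
[ 0.42672934 -0.33776283  0.25281206] [-7.97392497e-01  2.30414980e-01  1.56971382e+00 -3.59390705e-05
  1.34255002e+00 -1.27908021e+00]
[[-0.463  0.886 -0.001]
 [ 0.886  0.463  0.001]
 [ 0.001 -0.    -1.   ]]
[ 0.39256905 -0.2721676   0.37284997] [[ 0.89  0.46  0.  ]
 [ 0.44 -0.85  0.29]
 [ 0.14 -0.26 -0.96]] 270.4716549194029
```

View pics/w1.png

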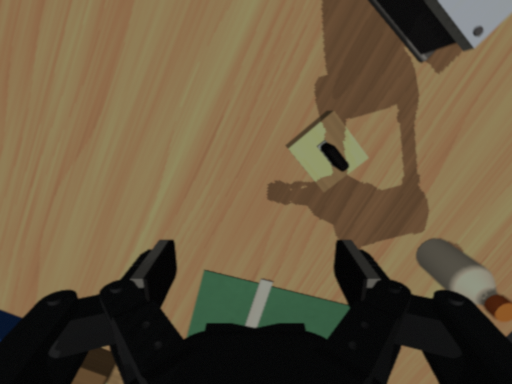

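Wrist view: key bow at (335,156) on its block, glue bottle at lower right (460,275). I'll refine the key from this view's depth.

```bash
cat >> h.py <<'E'
def comps(W,lo,hi,c0,r=.06,mn=20):
    m=(np.hypot(W[...,0]-c0[0],W[...,1]-c0[1])<r)&(W[...,2]>lo)&(W[...,2]<hi)
    k,l,st,ce=cv2.connectedComponentsWithStats(m.astype(np.uint8),connectivity=8)
    for i in range(1,k):
        if st[i,4]>=mn:
            q=W[l==i];print(st[i,4],rect(q[:,:2]),'mean',np.round(q.mean(0)*1000,1),'zmax',np.round(np.percentile(q[:,2],95)*1000,1))
E
python3 - <<'E'
from h import *
c=np.load('w1.npz');W=cloud(c['d'],c)
comps(W,.070,.085,(.497,-.274));comps(W,.05,.085,(.497,-.274));comps(W,.03,.04,(.497,-.274))
E
```

```text
322 (array([ 497. , -275.2]), array([12.2, 32.7]), 67.8) mean [ 496.2 -275.3   75.3] zmax 77.1
405 (array([ 497. , -275.2]), array([12.2, 32.8]), 67.9) mean [ 494.5 -275.3   72.2] zmax 77.0
2938 (array([ 497.9, -275.4]), array([70.2, 75.9]), 67.9) mean [ 495.4 -274.2   34.5] zmax 35.7
```

Request:
{"fn": "drive_tool", "kwargs": {"rows": [[0.1,0.5,0,-0.9],[0.2,1,0,-1.8],[0.4,1.6,0,-2.7],[0.6,2.3,0,-3.6],[0.8,3,0,-4.5],[0.92,3.65,0,-5.4],[0.92,3.65,0,-6.3],[0.92,3.65,0,-6.7]]}}

```text
clock: 2.15
position: [0.498, -0.2748, 0.2528]
ee_rot: [-0.0, 0.193, 0.981, 0.0]
contact_force: [-0.3, 0.4, -1.3]
width: 0.0854
gripper_force: 0.0
```

Request:
{"fn": "drive_tool", "kwargs": {"rows": [[0,0,0.6,0],[0,0,1.5,0],[0,0,2.5,0],[0,0,3.5,0],[0,0,4.3,0],[0,0,4.8,0],[0,0,5,0],[0,0,5,0]], "grip": 50}}

```text
clock: 2.82
position: [0.4967, -0.2751, 0.1268]
ee_rot: [-0.002, 0.196, 0.981, 0.001]
contact_force: [0.0, -0.1, -0.8]
width: 0.0505
gripper_force: 0.0
```

Run:
```python
from h import *
s,im,d,c=snap("wrist","w2");M=yaw(s);p=s['position']
print(p,np.degrees(np.arctan2(M[1,1],M[0,1])),'need',(M.T@(np.array([.497,-.2752,.064])-p)/.025).round(2))
comps(cloud(d,c),.065,.085,(.497,-.275),.03)
```

```text
[ 0.49667023 -0.27513787  0.12680204] 67.42720297163848 need [-0.02  0.    2.51]
789 (array([ 497.1, -275.3]), array([11.3, 33.3]), 67.5) mean [ 495.6 -274.6   75.1] zmax 77.1
```

Request:
{"fn": "drive_tool", "kwargs": {"rows": [[0,0,0.5,0],[0,0,1.1,0],[0,0,1.7,0],[0,0,2.2,0],[0,0,2.4,0],[0,0,2.5,0],[0,0,2.5,0],[0,0,2.5,0]]}}

```text
clock: 3.53
position: [0.4982, -0.2762, 0.0668]
ee_rot: [0.001, 0.195, 0.981, -0.0]
contact_force: [0.1, 0.3, 0.3]
width: 0.0503
gripper_force: 0.0
```

Request:
{"fn": "drive_tool", "kwargs": {"rows": [[0,0,0,0],[0,0,0,0],[0,0,0,0],[0,0,0,0],[0,0,0,0],[0,0,0,0],[0,0,0,0],[0,0,0,0]], "grip": 0, "newtons": 70}}

```text
clock: 4.2
position: [0.4979, -0.276, 0.0665]
ee_rot: [0.001, 0.195, 0.981, -0.0]
contact_force: [-0.2, -0.2, 5.2]
width: 0.0112
gripper_force: 68.4
```

Request:
{"fn": "drive_tool", "kwargs": {"rows": [[0,0,-0.2,0],[0,0,-0.5,0],[0,0,-1,0],[0,0,-1.6,0],[0,0,-2.5,0],[0,0,-3.7,0],[0,0,-5,0],[0,0,-6,0]]}}

```text
clock: 4.87
position: [0.4977, -0.2758, 0.2184]
ee_rot: [0.001, 0.195, 0.981, -0.0]
contact_force: [0.3, -0.2, -0.1]
width: 0.011
gripper_force: 68.1
```

Run:
```python
from h import *
s,im,d,c=snap("wrist","w3");M=yaw(s);p=s['position']
print(p,s['width'],s['gripper_force'],np.degrees(np.arctan2(M[1,1],M[0,1])),M.round(3).tolist())
W=cloud(d,c)
comps(W,.18,.24,p[:2],.03); comps(W,.113,.127,(.5106,-.0439),.05)
g=(W[...,2]>.084)&(W[...,2]<.095)&(W[...,0]>.35);q=W[g];print(g.sum(),rect(q[:,:2]))
```

```text
[ 0.49769137 -0.27584726  0.21838683] 0.011049737246836352 68.09722781181335 67.50466216117515 [[-0.924, 0.383, 0.001], [0.383, 0.924, -0.001], [-0.002, -0.0, -1.0]]
4163 (array([ 493.5, -271.9]), array([35.4, 34.5]), 12.1) mean [ 491.  -273.4  222.3] zmax 237.0
52 (array([ 482.4, -295.7]), array([6. , 1.5]), 70.8) mean [ 482.5 -295.3  238.5] zmax 239.9
52 (array([ 500.7, -251.4]), array([5.9, 1.6]), 69.0) mean [ 500.5 -251.8  238.5] zmax 239.6
593 (array([508.7, -66.1]), array([12.3, 43.2]), 83.9) mean [506.8 -67.4 117.2] zmax 119.6
11028 (array([503.7, -71.8]), array([ 85.4, 120.5]), 74.8)
```

View pics/w3.png

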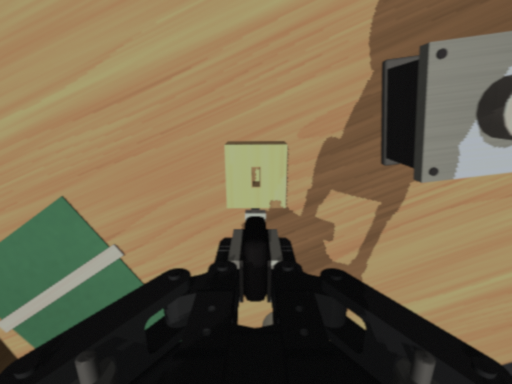

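Key is in the fingers and the block slot is empty at (256,177). Gauge is at upper right. Next I move beside the lock to see its slot.

Request:
{"fn": "drive_tool", "kwargs": {"rows": [[0,0.7,0,0],[-0.1,2,0,0],[-0.2,3.4,0,0],[-0.3,4.8,0,0],[-0.4,6.2,0,0],[-0.5,7.5,0,0],[-0.55,8.4,0,0],[-0.55,8.7,0,0]]}}

```text
clock: 5.58
position: [0.5945, -0.0766, 0.2156]
ee_rot: [0.0, 0.194, 0.981, 0.001]
contact_force: [0.1, 0.1, -0.8]
width: 0.0113
gripper_force: 68.3
```

Run:
```python
from h import *
s,im,d,c=snap("wrist","w4");M=yaw(s);p=s['position']
print(p,np.degrees(np.arctan2(M[1,1],M[0,1])))
W=cloud(d,c)
comps(W,.113,.127,(.5106,-.0439),.05); comps(W,.084,.094,(.525,.009),.2,500)
uv=(c['R']@np.array([.5106,-.0439,.12])+c['t']);u,v=int(uv[0]/uv[2]*c['fx']+c['cx']),int(uv[1]/uv[2]*c['fy']+c['cy']);print(u,v)
cr=im[max(0,v-60):v+60,max(0,u-75):u+75];cv2.imwrite('pics/w4c.png',cv2.resize(cr[:,:,::-1],None,fx=4,fy=4,interpolation=cv2.INTER_CUBIC));print(max(0,v-60),max(0,u-75))
comps(W,.09,.112,(.5106,-.0439),.02,5)
```

```text
[ 0.59449962 -0.07663492  0.21560979] 67.68423555932881
3868 (array([511.2, -44.7]), array([52.7, 53.1]), 68.8) mean [510.5 -44.1 118.9] zmax 120.2
35351 (array([525.6,   8.9]), array([251.4, 120.6]), 74.7) mean [522.2  10.8  89.4] zmax 90.6
252 87
27 177
311 (array([510.9, -44.3]), array([ 8. , 21.9]), 69.6) mean [509.6 -43.9  95.8] zmax 106.0
```

View pics/w4c.png

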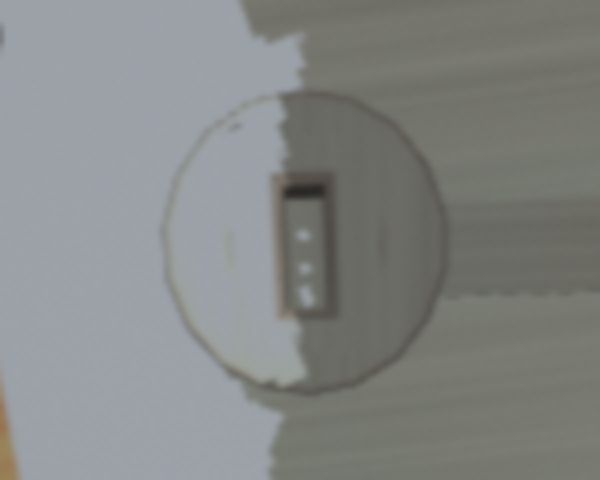

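Slot is clear at crop (305,245), its long side about vertical. I'll check the key's offset in hand and compute the move.

Run:
```python
from h import *
s=get_state();M=yaw(s);p=s['position'];c=np.load('w4.npz');W=cloud(c['d'],c)
L=(W-p)@M   # tool coords
m=(abs(L[...,1])<.0045)&(abs(L[...,0])<.03)&(L[...,2]>-.02)&(L[...,2]<.06)
q=L[m]*1000
for z in range(-20,60,3):
    k=q[(q[:,2]>=z)&(q[:,2]<z+3)]
    if len(k)>3: print(z,len(k),k[:,0].min().round(1),k[:,0].max().round(1))
t=np.array([.5119,-.0446,p[2]]);print(((t-p)@M/.025).round(3),np.degrees(np.arctan2(M[1,1],M[0,1])))
```

```text
-14 15 -7.6 13.6
-11 1086 -16.2 17.2
-8 93 -15.8 17.6
-5 61 15.6 17.4
-2 45 15.7 17.5
1 44 15.7 17.6
4 45 15.7 17.3
7 39 16.0 17.6
10 39 15.3 17.4
13 35 15.7 17.5
16 36 15.5 17.5
19 30 16.1 17.4
22 4 15.6 16.9
25 64 14.7 17.3
28 32 16.6 17.6
49 9 9.8 10.6
52 8 9.5 10.1
[ 3.539e+00 -5.200e-02  2.000e-03] 67.68883878781114
```

Request:
{"fn": "drive_tool", "kwargs": {"rows": [[0.4,0,0,0],[1,0,0,-0.1],[1.7,0,0,-0.2],[2.4,-0.05,0,-0.3],[3,-0.05,0,-0.32],[3.4,-0.05,0,-0.32],[3.56,-0.05,0,-0.32],[3.56,-0.05,0,-0.32]]}}

```text
clock: 6.3
position: [0.5095, -0.0477, 0.2161]
ee_rot: [0.0, 0.179, 0.984, -0.0]
contact_force: [0.3, 0.2, -1.6]
width: 0.0111
gripper_force: 68.3
```

Request:
{"fn": "drive_tool", "kwargs": {"rows": [[0,0,0.2,0],[0,0,0.6,0],[0,0,1,0],[0,0,1.3,0],[0,0,1.45,0],[0,0,1.5,0],[0,0,1.5,0],[0,0,1.5,0]]}}

```text
clock: 6.97
position: [0.511, -0.0472, 0.1783]
ee_rot: [0.0, 0.179, 0.984, -0.0]
contact_force: [-1.0, -0.9, -0.2]
width: 0.0111
gripper_force: 68.3
```

Run:
```python
from h import *
s=get_state();M=yaw(s);p=s['position']
t=np.array([.511,-.0442,p[2]]);print(p,((t-p)@M/.025-[.02,0,0]).round(3),np.degrees(np.arctan2(M[1,1],M[0,1])),s['contact_force'])
```

```text
[ 0.51100005 -0.04717325  0.17827321] [ 0.022  0.111 -0.   ] 69.42621616409731 [-0.96811485 -0.92565917 -0.22248573]
```

Request:
{"fn": "drive_tool", "kwargs": {"rows": [[0,0.05,0,0],[0.02,0.11,0,0],[0.02,0.11,0,0],[0.02,0.11,0,0],[0.02,0.11,0,0],[0.02,0.11,0,0],[0.02,0.11,0,0],[0.02,0.11,0,0]]}}

```text
clock: 7.63
position: [0.5112, -0.0444, 0.1783]
ee_rot: [0.0, 0.179, 0.984, -0.0]
contact_force: [-0.3, 0.7, 0.5]
width: 0.0106
gripper_force: 68.3
```

Run:
```python
from h import *
s,im,d,c=snap("wrist","w5")
for i in range(3):
    s,im,d,c=snap("wrist","w5");M=yaw(s);p=s['position']
    t=np.array([.511,-.0442,p[2]]);print(p,((t-p)@M/.025-[.02,0,0]).round(3),np.degrees(np.arctan2(M[1,1],M[0,1])),s['contact_force'])
W=cloud(d,c);L=(W-p)@M
m=(abs(L[...,1])<.02)&(abs(L[...,0])<.03)&(L[...,2]>.027)&(L[...,2]<.058)
q=L[m]*1000
for z in range(27,57,3):
    k=q[(q[:,2]>=z)&(q[:,2]<z+3)]
    if len(k)>3: print(z,len(k),k.min(0).round(1),k.max(0).round(1))
comps(W,.113,.127,(.511,-.0442),.035)
uv=c['R']@np.array([.511,-.0442,.13])+c['t'];u,v=int(uv[0]/uv[2]*c['fx']+c['cx']),int(uv[1]/uv[2]*c['fy']+c['cy']);print(u,v)
cv2.imwrite('pics/w5c.png',cv2.resize(im[v-60:v+60,u-75:u+75,::-1],None,fx=4,fy=4,interpolation=cv2.INTER_CUBIC))
```

```text
[ 0.51120065 -0.04441548  0.17829954] [-0.009  0.005 -0.   ] 69.42248738218025 [ 0.14492531  0.46448105 -0.76297191]
[ 0.51118502 -0.04439425  0.17828029] [-0.01   0.005 -0.   ] 69.42116277419673 [-0.04097912  0.07741353  0.95865259]
[ 0.51118997 -0.0444208   0.17828494] [-0.01   0.006 -0.   ] 69.41832858781592 [ 0.41563436 -0.44017462  0.08948037]
27 42 [15.3 -5.9 27.1] [17.5  5.3 29.8]
30 19 [16.7 -6.  30.1] [17.3  5.3 31.5]
48 4 [10.2 -2.1 50.4] [10.4  0.6 50.9]
51 13 [ 9.8 -2.8 51.1] [10.4  2.7 53.9]
2702 (array([505.2, -42. ]), array([53.1, 41.6]), 69.3) mean [503.2 -41.2 118.9] zmax 120.2
255 224
```

View pics/w5c.png

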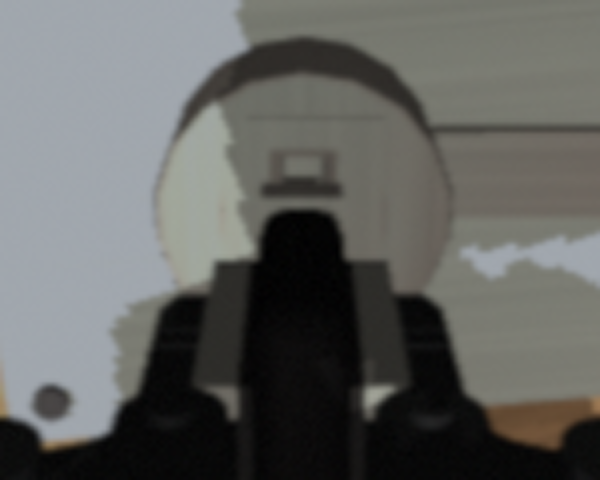

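Key sits over the slot: slot end at crop (303,165), bow at (300,230). Lowering.

Request:
{"fn": "drive_tool", "kwargs": {"rows": [[0,0,0.1,0],[0,0,0.25,0],[0,0,0.4,0],[0,0,0.55,0],[0,0,0.7,0],[0,0,0.85,0],[0,0,1,0],[0,0,1.05,0]]}}

```text
clock: 8.5
position: [0.5109, -0.0443, 0.1514]
ee_rot: [-0.001, 0.179, 0.984, -0.0]
contact_force: [-2.4, 0.1, 7.5]
width: 0.0111
gripper_force: 69.3
```

Request:
{"fn": "drive_tool", "kwargs": {"rows": [[0,0,0,0],[0,0,0.02,0],[0,0,0.05,0],[0,0,0.08,0],[0,0,0.1,0],[0,0,0.1,0],[0,0,0.1,0],[0,0,0.1,0]]}}

```text
clock: 9.17
position: [0.5115, -0.0445, 0.1514]
ee_rot: [0.001, 0.179, 0.984, -0.0]
contact_force: [-2.8, 0.4, 10.4]
width: 0.0106
gripper_force: 70.0
```

Request:
{"fn": "drive_tool", "kwargs": {"rows": [[0,0,0,0.8],[0,0,0,1.7],[0,0,0,2.6],[0,0,0,3.5],[0,0,0,4.4],[0,0,0,5.3],[0,0,0,6.2],[0,0,0,7]]}}

```text
clock: 9.83
position: [0.5115, -0.0449, 0.1514]
ee_rot: [0.001, 0.521, 0.854, -0.0]
contact_force: [-2.6, -1.6, 10.7]
width: 0.0109
gripper_force: 69.8
```

Request:
{"fn": "drive_tool", "kwargs": {"rows": [[0,0,0,0.9],[0,0,0,1.8],[0,0,0,2.7],[0,0,0,3.6],[0,0,0,4.5],[0,0,0,5.4],[0,0,0,6.2],[0,0,0,7]]}}

```text
clock: 10.5
position: [0.5106, -0.045, 0.1514]
ee_rot: [0.001, 0.792, 0.61, -0.001]
contact_force: [-4.8, -2.5, 12.3]
width: 0.011
gripper_force: 70.0
```

Run:
```python
from h import *
s=get_state();M=yaw(s);print(s['position'],np.degrees(np.arctan2(M[1,1],M[0,1])),s['contact_force'],s['moment'],s['qpos'])
```

```text
[ 0.510577   -0.04503162  0.15140106] -14.76742433271278 [-4.82020701 -2.53596026 12.31341742] [-0.18947137  0.83478047  0.0839255 ] [-0.22254025  0.26394372  1.7948684  -0.00209164  1.08272345  0.03618081]
```

Request:
{"fn": "drive_tool", "kwargs": {"rows": [[0,0,0,0.3],[0,0,0,0.6],[0,0,0,0.9],[0,0,0,1.2],[0,0,0,1.4],[0,0,0,1.5],[0,0,0,1.5],[0,0,0,1.5]]}}

```text
clock: 11.17
position: [0.5105, -0.045, 0.1514]
ee_rot: [0.001, 0.836, 0.548, -0.001]
contact_force: [-4.5, -0.8, 11.8]
width: 0.0108
gripper_force: 70.1
```

Run:
```python
from h import *
s=get_state();M=yaw(s);print(s['position'],np.degrees(np.arctan2(M[1,1],M[0,1])),s['contact_force'],s['moment'])
t,im,d,c=snap("top","t2");W=cloud(d,c)
b=np.array([.5402,.0619]);q=W[np.hypot(W[...,0]-b[0],W[...,1]-b[1])<.008];print((q[:,2]*1000).round())
comps(W,.094,.103,(.525,.009),.2,5)
```

```text
[ 0.51048862 -0.04495016  0.1514126 ] -23.489892531872247 [-4.52537847 -0.81007837 11.8212563 ] [-0.10973538  0.87327964  0.31315921]
[12.  7. 11. 16. 12. 16. 17.  5.  8. 16. 13. 12. 15. 14. 10. 10.  7.  8.]
142 (array([616. , -73.1]), array([42.4, 42.6]), 23.0) mean [614.8 -73.3  98.3] zmax 101.8
```

Cover measured at (616,-73) mm, a full quarter turn off. Releasing the key and going to the rack.

Request:
{"fn": "drive_tool", "kwargs": {"rows": [[0,0,0,-0.4],[0,0,0,-0.4],[0,0,0,-0.4],[0,0,0,-0.4],[0,0,0,-0.4],[0,0,0,-0.4],[0,0,0,-0.4],[0,0,0,-0.4]], "grip": 50}}

```text
clock: 11.88
position: [0.5112, -0.0444, 0.1494]
ee_rot: [-0.0, 0.825, 0.565, -0.0]
contact_force: [0.0, 0.1, -0.4]
width: 0.05
gripper_force: 0.0
```

Request:
{"fn": "drive_tool", "kwargs": {"rows": [[0,0,-0.2,0],[0,0,-0.6,0],[0,0,-1.2,0],[0,0,-2,0],[0,0,-2.8,0],[0,0,-3.5,0],[0,0,-3.9,0],[0,0,-4,0]]}}

```text
clock: 12.55
position: [0.5124, -0.0446, 0.2523]
ee_rot: [0.002, 0.825, 0.565, 0.002]
contact_force: [-0.1, 0.1, -0.2]
width: 0.0499
gripper_force: 0.0
```

Request:
{"fn": "drive_tool", "kwargs": {"rows": [[0.6,-0.2,0,-0.2],[1.8,-0.6,0,-0.4],[3.2,-1.1,0,-0.6],[4.6,-1.6,0,-0.8],[6,-2.1,0,-1],[7.4,-2.5,0,-1.2],[8.4,-2.8,0,-1.2],[8.76,-2.92,0,-1.2]]}}

```text
clock: 13.22
position: [0.5218, 0.1898, 0.2486]
ee_rot: [-0.001, 0.787, 0.617, -0.0]
contact_force: [0.9, 0.4, -0.2]
width: 0.0503
gripper_force: 0.0
```

Run:
```python
from h import *
snap("wrist","w6");s,im,d,c=snap("wrist","w6");M=yaw(s);p=s['position'];W=cloud(d,c)
print(p,np.degrees(np.arctan2(M[1,1],M[0,1])))
comps(W,.138,.15,(.554,.273),.03);comps(W,.105,.15,(.554,.273),.03);comps(W,.115,.15,(.467,.294),.03);comps(W,.095,.104,(.51,.284),.12,300)
s,im,d,c=snap("top","t3");W=cloud(d,c)
print('key');comps(W,.14,.18,(.511,-.044),.04,5);comps(W,.094,.103,(.525,.009),.2,5)
```

```text
[0.5218168  0.18966746 0.24861484] -13.776886136230702
1142 (array([554.2, 273.5]), array([25.1, 25.5]), 76.3) mean [554.  273.5 144.2] zmax 145.4
1169 (array([554.1, 273.1]), array([25.8, 25.5]), 76.3) mean [553.9 273.2 144. ] zmax 145.4
1158 (array([467.5, 294.4]), array([30.2, 30.5]), 29.8) mean [469.4 293.7 127.9] zmax 133.0
11128 (array([510.2, 283.9]), array([ 70. , 160.6]), 76.3) mean [510.9 285.2  99.4] zmax 100.6
key
47 (array([510.2, -44.3]), array([32.1, 11.5]), 68.6) mean [509.8 -44.3 160. ] zmax 165.7
232 (array([588.1, -62.9]), array([ 41.5, 103.7]), 70.4) mean [594.8 -67.2  98.2] zmax 101.9
5 (array([586.4,  98.3]), array([ 2.2, 11.2]), 45.8) mean [586.   98.8  95.8] zmax 97.0
5 (array([556.5,  -1.3]), array([12.6,  6. ]), 89.6) mean [557.2  -1.3  96.5] zmax 100.2
8 (array([539.4,  23.5]), array([17.6,  5.1]), 50.4) mean [539.6  23.5  96.3] zmax 99.8
6 (array([499. , 104.2]), array([ 5.8, 13.9]), 61.9) mean [500.2 105.2  95. ] zmax 97.8
5 (array([475.1,  24.4]), array([9.7, 2.9]), 61.4) mean [474.8  24.4  96.5] zmax 99.2
```

View pics/w6.png

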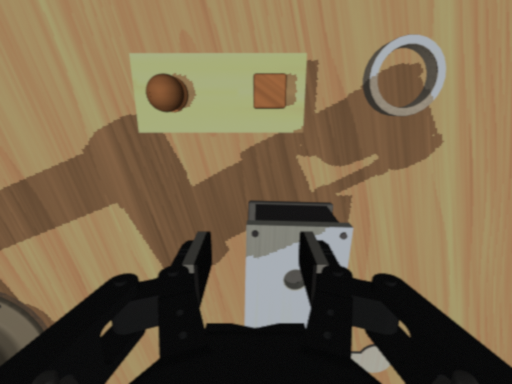

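Ball at (167,92), square handle at (269,91), the guide hole now open at (293,280), and the cover edge visible at (370,358). Moving to the square handle.

Request:
{"fn": "drive_tool", "kwargs": {"rows": [[0.4,0.05,0,0],[1,0.1,0,0],[1.8,0.2,0,0],[2.6,0.3,0,0],[3.2,0.4,0,0],[3.5,0.46,0,0],[3.55,0.46,0,0],[3.55,0.46,0,0]]}}

```text
clock: 14.03
position: [0.555, 0.2694, 0.2492]
ee_rot: [0.0, 0.788, 0.616, -0.0]
contact_force: [0.0, -1.3, 0.1]
width: 0.05
gripper_force: 0.0
```

Request:
{"fn": "drive_tool", "kwargs": {"rows": [[0,0,0.3,0],[0,0,0.8,0],[0,0,1.4,0],[0,0,2,0],[0,0,2.5,0],[0,0,2.8,0],[0,0,2.9,0],[0,0,2.9,0]]}}

```text
clock: 14.7
position: [0.5544, 0.2689, 0.1764]
ee_rot: [-0.0, 0.788, 0.616, -0.001]
contact_force: [0.0, -0.6, -0.4]
width: 0.0503
gripper_force: 0.0
```

Run:
```python
from h import *
s,im,d,c=snap("wrist","w7");s=get_state();M=yaw(s);p=s['position']
print(p,np.degrees(np.arctan2(M[1,1],M[0,1])),((np.array([.5541,.2733,.128])-p)@M/.025).round(2))
comps(cloud(d,c),.138,.15,(.554,.273),.03)
```

```text
[0.55491966 0.26918303 0.17720769] -14.006973376357173 [ 0.15 -0.07  1.97]
1699 (array([554.1, 273.6]), array([26.2, 26.1]), 76.5) mean [554.4 275.  144. ] zmax 145.3
```

Request:
{"fn": "drive_tool", "kwargs": {"rows": [[0.16,-0.07,0.2,0],[0.16,-0.07,0.5,0],[0.16,-0.07,0.9,0],[0.16,-0.07,1.3,0],[0.16,-0.07,1.7,0],[0.16,-0.07,1.9,0],[0.16,-0.07,1.95,0],[0.16,-0.07,1.95,0]]}}

```text
clock: 15.42
position: [0.5538, 0.2737, 0.1274]
ee_rot: [-0.0, 0.788, 0.616, -0.001]
contact_force: [0.2, 0.6, 0.1]
width: 0.0499
gripper_force: 0.0
```

Request:
{"fn": "drive_tool", "kwargs": {"rows": [[0,0,0,0],[0,0,0,0],[0,0,0,0],[0,0,0,0],[0,0,0,0],[0,0,0,0],[0,0,0,0],[0,0,0,0]], "grip": 0, "newtons": 50}}

```text
clock: 16.08
position: [0.5545, 0.274, 0.1289]
ee_rot: [0.0, 0.788, 0.616, 0.001]
contact_force: [-0.3, 0.6, 3.8]
width: 0.0254
gripper_force: 49.4
```

Request:
{"fn": "drive_tool", "kwargs": {"rows": [[0,0,-0.2,0],[0,0,-0.5,0],[0,0,-1,0],[0,0,-1.6,0],[0,0,-2.2,0],[0,0,-2.8,0],[0,0,-3.4,0],[0,0,-4,0]]}}

```text
clock: 16.75
position: [0.5537, 0.2737, 0.2291]
ee_rot: [-0.0, 0.788, 0.616, -0.0]
contact_force: [0.1, -0.4, -0.6]
width: 0.0257
gripper_force: 49.2
```

Request:
{"fn": "drive_tool", "kwargs": {"rows": [[0,0,-0.4,0],[0,0,-0.8,0],[0,0,-1,0],[0,0,-1.2,0],[0,0,-1.2,0],[0,0,-1.2,0],[0,0,-1.2,0],[0,0,-1.2,0]]}}

```text
clock: 17.42
position: [0.5538, 0.2737, 0.2574]
ee_rot: [-0.0, 0.788, 0.616, -0.001]
contact_force: [0.1, 0.3, -1.0]
width: 0.0258
gripper_force: 49.2
```

Run:
```python
from h import *
s,im,d,c=snap("wrist","w8");s=get_state();M=yaw(s);p=s['position'];W=cloud(d,c)
print(p,s['width'],np.degrees(np.arctan2(M[1,1],M[0,1])),M.round(4).tolist())
L=(W-p)@M
m=(abs(L[...,1])<.02)&(abs(L[...,0])<.03)&(L[...,2]>-.04)&(L[...,2]<.14);q=L[m]*1000
for z in range(-40,140,5):
    k=q[(q[:,2]>=z)&(q[:,2]<z+5)]
    if len(k)>3: print(z,len(k),k.min(0).round(1),k.max(0).round(1),k.mean(0).round(1))
s,im,d,c=snap("scene","s8")
cr=im[90:240,170:400,::-1];cv2.imwrite('pics/s8c.png',cv2.resize(cr,None,fx=3,fy=3,interpolation=cv2.INTER_CUBIC))
```

```text
[0.55383959 0.27372081 0.25750643] 0.025412181213272145 -13.978806159578468 [[0.2416, 0.9704, -0.0014], [0.9704, -0.2416, -0.0006], [-0.0009, -0.0012, -1.0]]
-40 54 [  5.4 -19.9 -40. ] [ 12.7  19.8 -35. ] [ 11.5  -1.3 -35.8]
-35 292 [ -8.2 -20.  -35. ] [ 12.7  20.  -30. ] [ 11.5  -0.2 -32.6]
-30 245 [ -9.1 -19.9 -30. ] [ 13.9  20.  -25.1] [ 10.6   0.3 -27.8]
-25 352 [ -9.6 -19.9 -25. ] [ 13.8  20.  -20. ] [  7.6  -0.3 -22.7]
-20 2201 [-13.  -19.9 -20. ] [ 12.9  20.  -15. ] [  0.6   0.1 -15.7]
-15 1527 [-13.9 -19.2 -15. ] [ 13.   19.5 -10. ] [  3.8   0.2 -13.9]
-10 436 [  9.9 -19.2 -10. ] [13.  19.4 -5. ] [11.6  0.  -7.5]
-5 394 [ 10. -19.  -5.] [13.  19.5 -0. ] [11.6  0.3 -2.5]
0 338 [  9.9 -19.2   0. ] [13.  19.5  5. ] [11.6  0.   2.4]
5 319 [ 10.1 -19.    5. ] [12.8 19.4 10. ] [11.6  0.1  7.3]
10 294 [  9.9 -19.2  10. ] [12.6 19.5 15. ] [11.5  0.3 12.5]
15 238 [ 10.2 -19.   15. ] [12.7 19.3 20. ] [11.6  0.2 17.4]
20 158 [ 10.  -12.6  20. ] [12.8 13.2 25. ] [12.  -0.2 22.5]
25 65 [ 11.  -12.4  25.1] [12.6 12.7 28.3] [11.9  0.7 26.2]
45 17 [ 3.1 -2.9 46.7] [ 4.6  3.2 49.8] [ 3.8  0.2
[... 159 characters left out ...]
] [ 2.9  0.3 62.3]
65 31 [ 0.3 -4.7 65.2] [ 4.3  4.9 69.7] [ 3.1 -0.1 67.2]
70 30 [-0.7 -4.9 70.1] [ 4.2  5.  74.7] [ 2.8 -0.1 72.3]
75 27 [ 1.3 -4.2 75.1] [ 4.   4.4 80. ] [ 3.1  0.2 77.6]
80 24 [ 1.2 -4.3 80.2] [ 4.3  4.5 84.7] [ 3.2  0.2 82.4]
85 24 [ 0.8 -4.4 85.1] [ 4.3  4.6 89.6] [ 3.1  0.  87.7]
90 22 [ 1.  -4.5 90. ] [ 4.3  4.7 94.9] [ 3.   0.2 92.7]
95 21 [ 0.6 -4.6 95.5] [ 4.3  4.8 99.8] [ 2.9  0.4 97.7]
100 18 [  0.3  -4.7 100.1] [  4.2   4.9 104.4] [  2.9  -0.4 102.4]
105 21 [  0.2  -4.8 105.1] [  4.3   4.9 109.8] [  3.    0.2 107.2]
110 13 [ -0.8  -4.  110.7] [  4.1   5.  114.6] [  2.9  -0.4 112.6]
115 16 [ -1.   -4.9 115.2] [  4.    4.2 118.8] [ 2.800e+00 -1.000e-01  1.171e+02]
```

View pics/s8c.png

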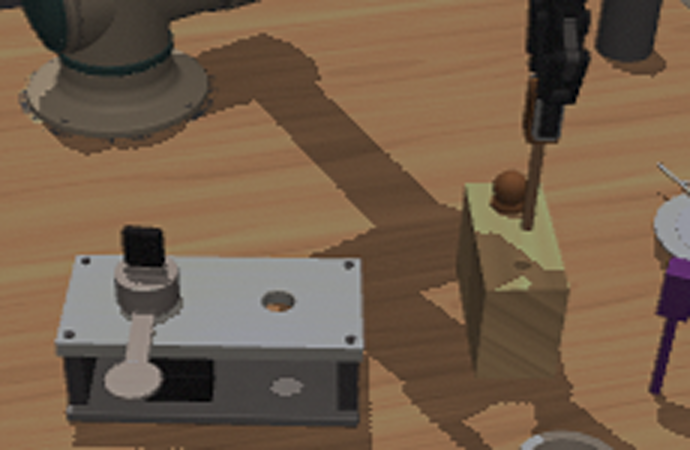

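Stem hangs upright in the gripper (crop (530,190)), ball undisturbed, key home at (143,245), hole open at (278,300).

Request:
{"fn": "drive_tool", "kwargs": {"rows": [[-0.4,0.1,0,0],[-1.2,0.2,0,0],[-2.3,0.4,0,0],[-3.4,0.6,0,0],[-4.5,0.8,0,0],[-5.5,1,0,0],[-6.4,1.2,0,0],[-7.2,1.3,0,0]]}}

```text
clock: 18.18
position: [0.5419, 0.0889, 0.2583]
ee_rot: [0.0, 0.788, 0.615, -0.0]
contact_force: [0.7, -0.2, -0.7]
width: 0.0259
gripper_force: 49.2
```

Request:
{"fn": "drive_tool", "kwargs": {"rows": [[-0.4,0.1,0,0],[-0.8,0.15,0,0],[-1,0.2,0,0],[-1.1,0.22,0,0],[-1.13,0.22,0,0],[-1.13,0.22,0,0],[-1.13,0.22,0,0],[-1.13,0.22,0,0]]}}

```text
clock: 18.85
position: [0.5407, 0.0633, 0.2582]
ee_rot: [-0.0, 0.788, 0.616, 0.0]
contact_force: [-0.5, -0.5, -0.6]
width: 0.0255
gripper_force: 49.2
```

```bash
cat > b.py <<'E'
from h import *
import sys
snap("wrist","x");s,im,d,c=snap("wrist",sys.argv[1]);M=yaw(s);p=s['position'];W=cloud(d,c)
print(p,s['contact_force'],'tcp->target',((np.array([.5404,.0625,.165])-p)@M/.025).round(3))
# rim of hole: plate pixels within 30mm of bore, fit circle to hole boundary pixels
P=ray(np.stack(np.meshgrid(np.arange(512),np.arange(384)),-1).reshape(-1,2),c,.09).reshape(384,512,3)
near=np.hypot(P[...,0]-.5402,P[...,1]-.0619)<.025
low=near&(W[...,2]<.08)&(d>0)
q=P[low];print('hole px',low.sum(),rect(q[:,:2]),q.mean(0))
L=(W-p)@M;m=(abs(L[...,1])<.012)&(abs(L[...,0])<.012)&(L[...,2]>.07)&(L[...,2]<.125);k=L[m]*1000
for z in (70,90,105):
    j=k[(k[:,2]>=z)&(k[:,2]<z+15)]
    if len(j)>5: print(z,len(j),j.max(0).round(1),'ymid',((j[:,1].max()+j[:,1].min())/2).round(1))
E
python3 b.py w9
python3 - <<'E'
from h import *
s,im,d,c=snap("top","t4");W=cloud(d,c);print('key');comps(W,.14,.18,(.511,-.044),.03,5)
E
```

```text
[0.5406945  0.06323539 0.25821328] [ 0.76636432  0.14392367 -1.04509732] tcp->target [-0.032 -0.004  3.729]
hole px 415 (array([540.6,  64.3]), array([23.8, 26.4]), 76.1) [0.540427   0.06391175 0.09      ]
70 78 [ 4.4  5.1 85. ] ymid 0.2
90 66 [  4.4   5.  105. ] ymid 0.2
105 48 [  4.3   5.1 119.2] ymid 0.2
key
45 (array([510.1, -43.8]), array([31.4, 11.5]), 70.7) mean [510.  -43.8 159.8] zmax 166.4
```

View pics/w9.png

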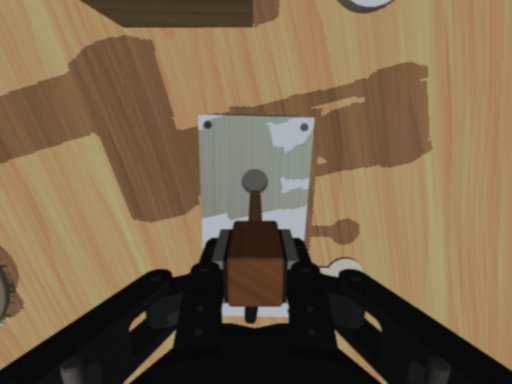

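Hole is at (255,181), rod tip right in front of it, axis aligned. Centering agrees within 1 mm, so I'll lower slowly.

Request:
{"fn": "drive_tool", "kwargs": {"rows": [[-0.01,0,0.2,0],[-0.01,0,0.4,0],[-0.01,0,0.7,0],[-0.01,0,1,0],[-0.01,0,1.3,0],[-0.01,0,1.5,0],[-0.01,0,1.6,0],[-0.01,0,1.6,0]]}}

```text
clock: 19.67
position: [0.5402, 0.0623, 0.2173]
ee_rot: [-0.0, 0.788, 0.616, -0.001]
contact_force: [-0.4, -0.9, -0.3]
width: 0.0254
gripper_force: 49.2
```

```bash
python3 b.py w10
```

```text
[0.54054223 0.06231703 0.21788058] [-0.32021853 -0.67081371 -1.39599614] tcp->target [ 0.006 -0.006  2.115]
hole px 413 (array([540.4,  65. ]), array([22.4, 25.9]), 80.3) [0.54072627 0.06601711 0.09      ]
70 80 [ 4.3  4.6 84.9] ymid -0.1
90 60 [  4.3   4.9 104.8] ymid 0.2
105 52 [  4.5   5.1 118.8] ymid 0.1
```

Request:
{"fn": "drive_tool", "kwargs": {"rows": [[0.02,0,0.1,0],[0.02,0,0.25,0],[0.02,0,0.4,0],[0.02,0,0.55,0],[0.02,0,0.7,0],[0.02,0,0.85,0],[0.02,0,1,0],[0.02,0,1.1,0]]}}

```text
clock: 20.43
position: [0.5406, 0.0628, 0.1901]
ee_rot: [-0.0, 0.788, 0.616, -0.0]
contact_force: [-0.3, -0.9, -1.3]
width: 0.0255
gripper_force: 49.2
```

Request:
{"fn": "drive_tool", "kwargs": {"rows": [[0,0,0.15,0],[0,0,0.3,0],[0,0,0.45,0],[0,0,0.6,0],[0,0,0.75,0],[0,0,0.9,0],[0,0,1,0],[0,0,1,0]]}}

```text
clock: 21.1
position: [0.5404, 0.0628, 0.1651]
ee_rot: [-0.0, 0.788, 0.616, -0.001]
contact_force: [-0.2, 0.7, 0.0]
width: 0.0256
gripper_force: 49.2
```

Request:
{"fn": "drive_tool", "kwargs": {"rows": [[0,0,0,0],[0,0,0,0],[0,0,0,0],[0,0,0,0],[0,0,0,0],[0,0,0,0],[0,0,0,0],[0,0,0,0]]}}

```text
clock: 21.77
position: [0.5408, 0.0628, 0.1658]
ee_rot: [0.0, 0.788, 0.616, 0.0]
contact_force: [-0.3, 0.9, -0.1]
width: 0.0256
gripper_force: 49.2
```

```bash
python3 b.py w11
python3 - <<'E'
from h import *
s,im,d,c=snap("scene","s11")
uv=c['R']@np.array([.5402,.062,.09])+c['t'];u,v=int(uv[0]/uv[2]*c['fx']+c['cx']),int(uv[1]/uv[2]*c['fy']+c['cy']);print(u,v)
cv2.imwrite('pics/s11c.png',cv2.resize(im[v-50:v+50,u-85:u+50,::-1],None,fx=5,fy=5,interpolation=cv2.INTER_CUBIC))
E
```

```text
[0.54076002 0.06280656 0.16581817] [ 0.33192427 -0.31762084 -0.00833182] tcp->target [-0.015 -0.011  0.033]
hole px 510 (array([540.8,  65.5]), array([21.3, 25.5]), 76.0) [0.5408466  0.06658554 0.09      ]
70 145 [11.7 12.  85. ] ymid 0.0
90 63 [  4.2  11.4 104.5] ymid 3.4
105 16 [  4.1   5.1 115.5] ymid 0.1
261 190
```

View pics/s11c.png

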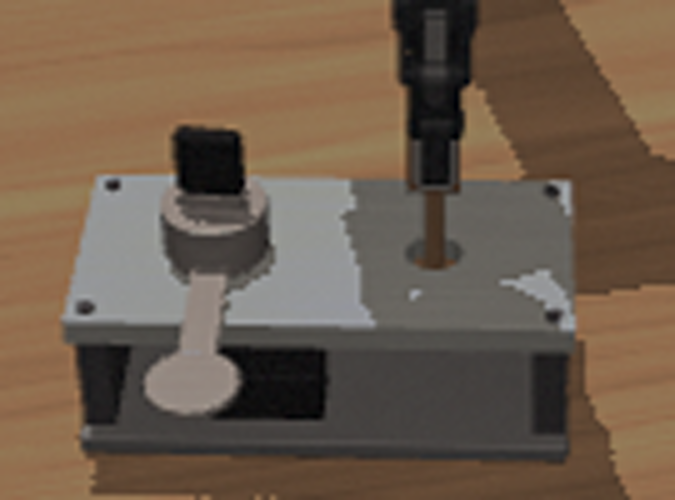

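The rod passes through the middle of the hole (433,250), the key is home, and the cover is off. No contact force shows, so I'm handing it in.

```bash
python3 -c "
from rig import order
print(order.sign_off())"
```

```text
the job is handed in; nothing more can be done
None
```

I handed the job in at about 22 s of the 67 s limit; the judge gave no verdict. The key is home, the lock is turned to its stop, and the stem is held upright within about 1 mm of the hole's centre, its tip about 29 mm below the plate's underside, with no contact force showing.

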